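Lock the bayonet lid on the bead tumbler and switch it on

TASK

Get the bead tumbler going: put its lid on with the two lugs in the two slots of the collar, press it down against the spring and twist it clockwise as far as it goes, so that it is locked when you let go. After that, push the switch lever over to the other side. Leave the tape, the bead box and the white spool where they are.

Things in the scene. Friction and masses are not known exactly. Their poses are not given: they have to be found in the camera images.
- tumbler: Bead tumbler fixed to the table: blue housing 200x130 mm, 50 mm high, with a grey upright drum 100 mm across, open at the top. Origin on the table on the drum's axis, z up; the housing reaches x -135 to +65, y -65 to +65 mm in its frame (switch at the -x end). Lid locked: its bar along the tumbler's x axis, its origin 97 mm above the table. Lid entering: bar 75 deg counter-clockwise of that.
- collar_top (a point): Centre of the drum's mouth, on its axis, 110 mm above the table, level with the collar's top. The mouth is 71 mm wide through a white ledge, with two slots facing each other, about 21 mm wide where it is 88 mm across. Lugs pass down the slots, then turn 75 deg clockwise (seen from above) under the ledge to notches, 3 mm high, in its underside; a stop blocks about 5 deg further.
- slot_mark (a point): Green tab outside the collar at one slot: 75 deg counter-clockwise from above from the tumbler's +x, 52 mm from the axis. The other slot, also with a green tab, is half a turn round.
- lock_mark (a point): Red tab outside the collar at one locked position: on the tumbler's +x, 52 mm from the axis. The other locked position, also with a red tab, is half a turn round.
- spindle (a joint): Height (m) of the black sprung spindle, 40 mm across, in the mouth: 0 = up. It bears on the lid's underside at 500 N/m. Lid merely laid in the slots: origin about 103 mm above the table, -0.004. Pressed right down, disc on the collar: 90 mm, -0.017, 8.5 N. To turn, the lid must be under 93.5 mm. At the lock it springs up, once let go, into the notches: 97 mm, -0.010, and cannot turn back.
- lid: Loose lid, 150 g, standing on its plug. Yellow disc 94 mm across, 20 to 26 mm above the origin; under it a yellow plug 66 mm across; on the plug two green lugs along +x and -x, 14 mm wide, 41 mm out from the axis, 2 to 9 mm above the origin; on top a green bar grip along x, 72 mm long, 16 thick, 26 to 57 mm up. Origin: centre of the plug's underside, z up. Either lug fits either slot.
- switch (a joint): Switch lever on the tumbler's housing, hinged along the tumbler's x axis: about 0 as found (leaning to the tumbler's -y), 1.0 rad fully on (leaning to its +y); it stays where it is left.
- switch_tip (a point): Centre of the lever's orange ball, 26 mm across. Pivot: x -100, y 0, z 72 mm in the tumbler's frame; ball centre 50 mm from it: at 0 y -24, z 116 mm; midway y 0, z 122; on y +24, z 116. The black block under it is 50x70 mm (x, y), its top 75 mm above the table. Push level with the ball; about 2 N moves it.
- masking_tape: Roll of masking tape lying flat, 98 mm across, 25 mm high. Bystander; origin at the centre of its underside.
- bead_tower: Clear tiered box of crimson beads, 32 x 83 mm, 110 mm high (120 mm with its margin). Bystander; origin at the centre of its underside.
- white_spool: Spool of white thread, standing, 35 mm across and 58 mm high. Bystander; origin at the centre of its underside.

How it is judged:
On the way, in this order (a step that is already met when the one before it is completed fails the run):
1. the lid is pressed in, turned and sprung up into its lock notches, released (horizontal distance between lid and tumbler below 0.005 m and z of lid in the frame of tumbler between 0.0945 and 0.1 m and angle between the x axis of lid and the x axis of tumbler, either way round below 0.17 rad and angle between lid's own z axis and vertical below 0.08 rad and contact force between the fingers and lid below 0.1 N), for 0.2 s.
2. the switch lever is thrown to on (value of joint switch above 0.8 rad), for 0.2 s.
At the end, for the whole second after the job is handed in: Lid locked: within 5 mm of the drum's axis, bar within 0.17 rad of the tumbler's x axis, origin 94.5 to 100 mm above the table, tilt under 0.08 rad, at rest; switch past 0.8 of its 1.0 rad. Tape, bead box and white spool never moved over 30 mm (horizontal distance between lid and tumbler below 0.005 m and z of lid in the frame of tumbler between 0.0945 and 0.1 m and angle between the x axis of lid and the x axis of tumbler, either way round below 0.17 rad and angle between lid's own z axis and vertical below 0.08 rad and value of joint switch above 0.8 rad and linear speed of lid below 0.02 m/s); the robot touches nothing.
It fails at once if the roll of masking tape is moved by more than 30 mm (distance of masking_tape from where it was at the start of the episode above 0.03 m).
It fails at once if the bead box is moved by more than 30 mm (distance of bead_tower from where it was at the start of the episode above 0.03 m).
It fails at once if the white spool is moved by more than 30 mm (distance of white_spool from where it was at the start of the episode above 0.03 m).
It also fails if it takes over 58 s, if anything falls off the work surface, if the arm or the gripper's body presses on something with over 40 N, if the wrist force passes 120 N, or if a joint passes its speed limit or range.

ROBOT

A 6-joint arm with a two-finger parallel gripper is mounted at the origin on the work surface; the furniture and walls round the work are solid. World frame = base frame: x ahead of the robot, y to its left, z up, the work surface at z = 0. Lengths are in m, angles in rad, forces in N, time in s.
With the tool pointing down it reaches from about 0.2 to 0.875 m from the base axis. Payload 3.4 kg.
Tool frame: the origin (TCP) lies between the finger pads; the fingertips stand 11 mm ahead of it and the grasp point (between the pads) lies 8 mm behind it; z points along the fingers, y is the line along which they close (so a half turn about z gives the same grasp; the last joint's range is limited). The gripper opens to 94 mm and grips with 3 to 60 N. Pads are 16 mm wide; open, the fingers measure 119 mm over their backs; the gripper's body (75 mm by 177 mm) begins 78 mm behind the grasp point.
Start: joints at [-1.445, 0.276, 1.505, -0, 1.361, -0.121], TCP at [0.14, -0.558, 0.216] pointing down, gripper open.
Joint ranges: [-2.89, 2.89], [-0.75, 2.08], [0.22, 2.7], [-1.18, 4.32], [0.11, 2.71], [-2.7, 2.7]. Speed limits (rad/s): [2.57, 2.57, 3.14, 3.14, 3.14, 3.14].

INTERFACE

Orientations are given as [roll, pitch, yaw] about the fixed x, y, z axes, in that order (R = Rz(yaw) Ry(pitch) Rx(roll)).
In Python, from plant import ctrl, viewer, monitor gives the robot as it stands (ctrl), with the cameras (viewer) and the readings (monitor).
- The arm moves only by the shell command python3 nudge.py 'ROWS' [FORCE]. ROWS is a JSON list of rows, 1 to 5 of them, each of 7 numbers: a rotation vector rx, ry, rz in rad, then dx, dy, dz in m, then the finger opening in m; each row shifts and turns the commanded pose from where the row before left it, along the tool's axes as they then stand; what a row does not reach is not made up. A row lasts 1/10 s, in which the tool goes at most 0.05 m and 0.15 rad, less where a joint would pass 70% of its speed; a pose out of reach is approached as far as the arm can. The fingers move at their own pace and stop on an object; FORCE is the grip in N (left out, the last holds). Time passes only in rows, so rows that do not move let the fingers close. It prints the time, the measured TCP pose, the force, the opening and the grip force at its end.
- monitor.state(): the state, without advancing time (a new reading comes with each control period).
- viewer.grab_frame(name): name is "side" or "top" or "wrist"; returns a dict with "image" (400x640x3 uint8, blue, green, red), "intrinsics" (3x3 intrinsics, pixels), "R" (3x3) and "t" (3): a world point X has camera coordinates R X + t; the wrist camera has in their place "T_tool_cam" (4x4, takes a point from camera to tool coordinates, whose origin is the TCP and whose axes are the flange's). Camera axes: x right, y down, z forward; pixel columns grow to the right and rows downward; lengths in m; the calibration is good to about 2 mm. A picture is of the moment at which its call begins: read the wrist's pose just before it. There is no depth.
- ctrl.job_done(): hands the job in; it is judged then, once.
The state is a dict: "time": time; "joint_pos": joint angles; "qvel": joint speeds; "effort": joint torques, N m; "ee_pos": TCP position; "ee_rot": TCP orientation; "contact_force": force on the tool from outside, world axes, zero at the start; "wrist_torque": the same for the moment, N m; "finger_gap": finger opening in m; "gripper_force": force on a finger pad.
Only numpy, scipy, OpenCV 4.12 (cv2) and the standard library are available. Lean on these libraries where they do the work, as an engineer would, in place of code of your own. Each camera call takes 0.05 s, during which the arm holds its last target. There are 200 camera calls.

## Working session

There is one attempt and no reset: what is moved stays moved. The work goes in short steps, Python scripts to look and compute and a shell command to move; the robot and the scene stay as the last step left them, time stands still between calls to the robot, and variables do not carry over. Pictures are saved under pics/ and viewed, at most 10 in all, crops included, and the job is handed in when it is done.

```bash
ls; mkdir -p pics
python3 - <<'E'
from plant import ctrl, viewer, monitor
import cv2,pickle,numpy as np
s=monitor.state();print(s)
d={}
for n in("side","top","wrist"):
    f=viewer.grab_frame(n);d[n]=f;cv2.imwrite(f"pics/{n}0.png",f["image"])
    print(n,{k:np.round(v,4).tolist() for k,v in f.items() if k!="image"})
pickle.dump((s,d),open("f0.pkl","wb"))
E
```

```text
nudge.py
pics
plant.py
{'time': 0.0, 'joint_pos': array([-1.44497263e+00,  2.76571750e-01,  1.50611189e+00, -2.11622715e-05,
        1.36067879e+00, -1.20996241e-01]), 'qvel': array([-8.92367797e-05,  2.44677250e-05,  2.64103827e-04,  1.04024566e-03,
        3.89068661e-04, -1.88956092e-04]), 'effort': array([ 7.61883416e-05, -4.04581225e+01, -2.37226635e+01,  7.02237245e-02,
        3.44620727e-02, -1.41237470e-04]), 'ee_pos': array([ 0.14040588, -0.55703784,  0.21562644]), 'ee_rot': array([-3.13983332e+00, -1.93076693e-04,  2.46824202e-01]), 'contact_force': array([ 1.4737165 , -0.4701922 , -0.18315518]), 'wrist_torque': array([-0.00944235, -0.07347182,  0.02499119]), 'gripper_force': 0.0, 'finger_gap': 0.09396610436715983}
side {'intrinsics': [[389.0987, 0.0, 317.5495], [0.0, 389.0987, 197.4756], [0.0, 0.0, 1.0]], 'R': [[-0.996, 0.0877, 0.0179], [0.0161, 0.3725, -0.9279], [-0.088, -0.9239, -0.3724]], 't': [0.5075, 0.0363, 1.0721]}
top {'intrinsics': [[397.231, 0.0, 321.5382], [0.0, 397.231, 200.8848], [0.0, 0.0, 1.0]], 'R': [[0.0658, -0.9978, 0.006], [-0.9731, -0.0655, -0.2211], [0.221, 0.0087, -0.9752]], 't': [0.0551, 0.5442, 0.9904]}
wrist {'intrinsics': [[336.7568, 0.0, 324.4129], [0.0, 336.7568, 195.9022], [0.0, 0.0, 1.0]], 'T_tool_cam': [[0.0009, -0.9735, -0.2287, 0.0661], [1.0, 0.0008, 0.0002, -0.0005], [-0.0, -0.2287, 0.9735, -0.1683], [0.0, 0.0, 0.0, 1.0]]}
```

View pics/top0.png

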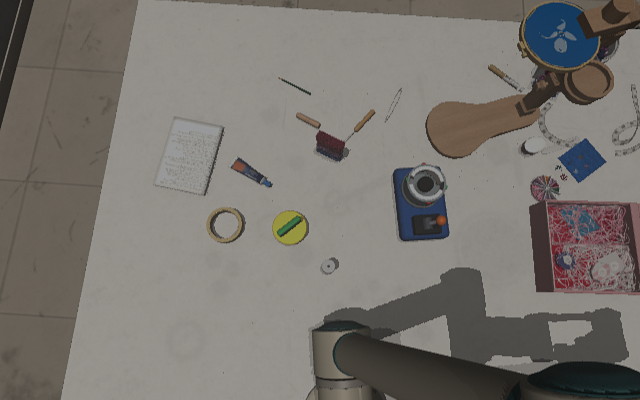

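View pics/side0.png

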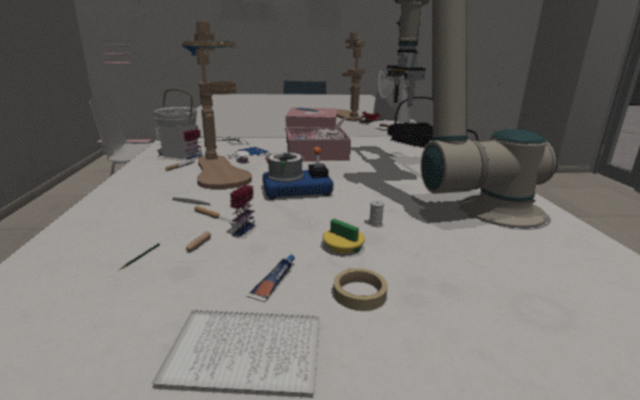

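The top view shows the lid at (290,228) with its bar tilted, the drum at (425,183) and the orange ball at (442,220). The tape is at (226,225), the bead box at (331,147) and the spool at (330,266). In the side view the lid is at (344,237) and the drum at (284,165). Next I measure them by colour.

```bash
cat > h.py <<'E'
import cv2,numpy as np
from scipy.spatial.transform import Rotation as Ro
def cam(f,s=None):
    """origin, R world<-cam"""
    if "R" in f: return -f["R"].T@f["t"],f["R"].T
    T=np.eye(4);T[:3,:3]=Ro.from_euler("xyz",s["ee_rot"]).as_matrix();T[:3,3]=s["ee_pos"]
    T=T@f["T_tool_cam"];return T[:3,3],T[:3,:3]
def ray(f,uv,s=None):
    o,R=cam(f,s);d=R@np.linalg.inv(f["intrinsics"])@[uv[0],uv[1],1];return o,d/np.linalg.norm(d)
def plane(f,uv,z,s=None):
    o,d=ray(f,uv,s);return o+d*(z-o[2])/d[2]
def tri(rs):
    A=sum(np.eye(3)-np.outer(d,d) for o,d in rs);b=sum((np.eye(3)-np.outer(d,d))@o for o,d in rs)
    return np.linalg.solve(A,b)
def blobs(im,lo,hi,amin=8,roi=None):
    m=cv2.inRange(cv2.cvtColor(im,cv2.COLOR_BGR2HSV),np.array(lo),np.array(hi))
    if roi: k=np.zeros_like(m);x0,y0,x1,y1=roi;k[y0:y1,x0:x1]=255;m&=k
    n,l,st,c=cv2.connectedComponentsWithStats(m)
    return m,[(c[i].round(1),st[i].tolist()) for i in range(1,n) if st[i][4]>=amin]
E
python3 - <<'E'
import pickle;from h import *
s,d=pickle.load(open("f0.pkl","rb"))
C={"green":((45,90,40),(85,255,255)),"yellow":((22,120,90),(35,255,255)),"orange":((3,170,120),(14,255,255)),"red":((0,150,80),(3,255,255)),"blue":((100,140,40),(125,255,255))}
R={"top":(250,150,460,250),"side":(255,140,370,255)}
for n in R:
  for c,(lo,hi) in C.items():
    print(n,c,blobs(d[n]["image"],lo,hi,5,R[n])[1])
E
```

```text
top green [(array([288. , 225.4]), [277, 216, 23, 20, 142])]
top yellow [(array([289.3, 227.6]), [272, 211, 35, 34, 713])]
top orange [(array([441.7, 219.8]), [439, 217, 7, 7, 37])]
top red []
top blue [(array([442. , 214.2]), [440, 214, 5, 2, 5])]
side green [(array([282.4, 164.8]), [282, 163, 2, 5, 9]), (array([344.6, 229.4]), [332, 220, 26, 21, 308]), (array([355.9, 249.9]), [355, 249, 3, 3, 7])]
side yellow [(array([342. , 240.6]), [324, 231, 40, 18, 421])]
side orange []
side red []
side blue [(array([257. , 151.1]), [255, 148, 6, 6, 17]), (array([300.4, 184.2]), [264, 172, 68, 24, 667]), (array([280.6, 191.4]), [280, 189, 2, 5, 7]), (array([284.3, 193.2]), [283, 192, 3, 3, 6]), (array([289. , 193.6]), [288, 193, 3, 2, 5])]
```

Run:
```python
import cv2,numpy as np
t=cv2.imread("pics/top0.png")[155:250,380:470];l=cv2.imread("pics/top0.png")[195:275,260:350];s=cv2.imread("pics/side0.png")[140:200,255:345]
f=lambda a:cv2.resize(a,(400,int(a.shape[0]*400/a.shape[1])),interpolation=cv2.INTER_CUBIC)
L=np.vstack([f(l)]);T=f(t);S=f(s)
c=np.zeros((600,800,3),np.uint8);c[:T.shape[0],:400]=T;c[:S.shape[0],400:]=S;h=min(600-S.shape[0],L.shape[0]);c[S.shape[0]:S.shape[0]+h,400:]=L[:h]
cv2.imwrite("pics/crop0.png",c)
```

```text
(no output)
```

View pics/crop0.png

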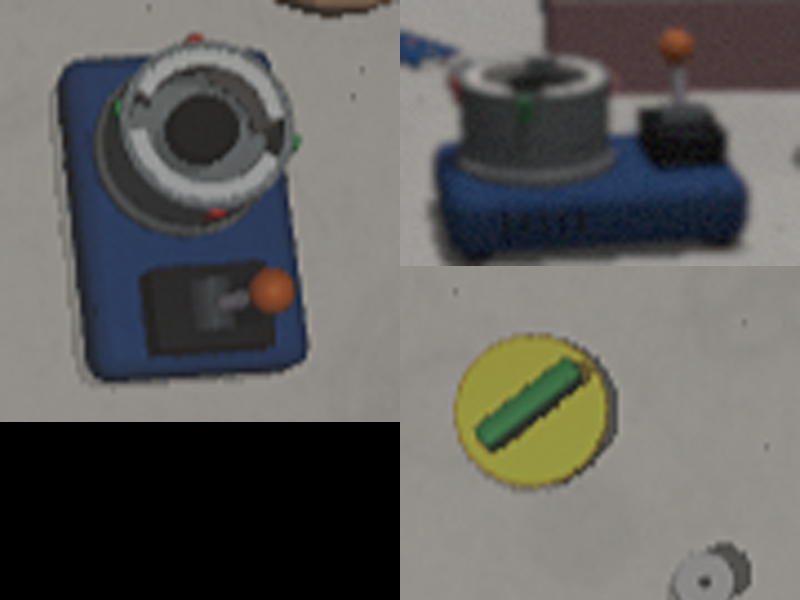

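The crop shows the drum mouth with red tabs at full-image pixels ≈(424,164) and (429,203), and green tabs at ≈(407,179) and (447,187). The lid's bar runs lower-left to upper-right, and the ball leans to the right (tumbler -y). Next I work out coarse positions.

Run:
```python
import pickle;from h import *
s,d=pickle.load(open("f0.pkl","rb"));t,si=d["top"],d["side"]
np.set_printoptions(precision=4,suppress=True)
def bar(im,roi):
    m,b=blobs(im,(45,90,40),(85,255,255),30,roi);ys,xs=np.nonzero(m)
    return cv2.minAreaRect(np.c_[xs,ys].astype(np.float32))
print(bar(t["image"],(270,205,310,245)))
def yel(im,roi):
    m,_=blobs(im,(22,90,60),(88,255,255),30,roi);c=max(cv2.findContours(m,0,1)[0],key=cv2.contourArea);return cv2.fitEllipse(c)
e=yel(t["image"],(265,200,315,250));print(e,plane(t,e[0],.026))
m,b=blobs(t["image"],(45,90,40),(85,255,255),30,(270,205,310,245));ys,xs=np.nonzero(m);r=bar(t["image"],(270,205,310,245));bx=cv2.boxPoints(r)
P=[plane(t,p,.057)[:2] for p in bx];print("bar corners",P,np.mean(P,0))
print("bar tri",tri([ray(t,r[0]),ray(si,(344.6,229.4))]))
print("ball tri",tri([ray(t,(441.7,219.8)),ray(si,(255+277/4.44,140+47/4.44))]))
R=[plane(t,p,.108) for p in((423.9,163.6),(429,203))];G=[plane(t,p,.108) for p in((406.8,178.9),(446.6,186.7))]
print(R,G,np.mean(R,0),np.mean(G,0)); v=R[0]-R[1];print("yaw",np.degrees(np.arctan2(v[1],v[0])));v=G[0]-G[1];print(np.degrees(np.arctan2(v[1],v[0])),)
for n,p,z in(("tape",(226,225),.02),("bead",(331,147),.05),("spool",(330,265),.058)):print(n,plane(t,p,z))
```

```text
((288.0457458496094, 225.28549194335938), (5.335731029510498, 26.22933006286621), 51.8427734375)
((289.15484619140625, 227.26556396484375), (33.08855056762695, 34.241241455078125), 77.38762664794922) [0.4686 0.1737 0.026 ]
bar corners [array([0.451 , 0.2041]), array([0.4975, 0.1539]), array([0.4869, 0.1444]), array([0.4406, 0.1946])] [0.469  0.1742]
bar tri [0.4687 0.1761 0.0432]
ball tri [ 0.496  -0.209   0.1175]
[array([ 0.6449, -0.1666,  0.108 ]), array([ 0.5413, -0.1804,  0.108 ])] [array([ 0.6008, -0.1232,  0.108 ]), array([ 0.587, -0.225,  0.108])] [ 0.5931 -0.1735  0.108 ] [ 0.5939 -0.1741  0.108 ]
yaw 7.588550994029746
82.27001301383294
tape [0.4643 0.3454 0.02  ]
bead [0.6956 0.0752 0.05  ]
spool [0.3734 0.0585 0.058 ]
```

```bash
R='python3 nudge.py'
python3 nudge.py '[[0,0,0,0.02,-0.01,-0.006,0.094],[0,0,0,0.042,-0.0225,-0.012,0.094],[0,0,0,0.042,-0.0225,-0.012,0.094],[0,0,0,0.042,-0.0225,-0.012,0.094],[0,0,0,0.042,-0.0225,-0.012,0.094]]'
python3 nudge.py '[[0,0,0,0.042,-0.0225,-0.01,0.094],[0,0,0,0.042,-0.0225,-0.01,0.094],[0,0,0,0.042,-0.0225,-0.01,0.094],[0,0,0,0.042,-0.0225,0,0.094],[0,0,0,0.042,-0.0225,0,0.094]]'
python3 nudge.py '[[0,0,-0.1,0,0,0,0.094],[0,0,-0.15,0,0,0,0.094],[0,0,-0.15,0,0,0,0.094],[0,0,-0.15,0,0,0,0.094],[0,0,-0.15,0,0,0,0.094]]'
python3 nudge.py '[[0,0,-0.15,0,0,0,0.094],[0,0,-0.15,0,0,0,0.094],[0,0,-0.15,0,0,0,0.094],[0,0,-0.05,0,0,0,0.094],[0,0,0,0,0,0,0.094]]'
python3 - <<'E'
from plant import ctrl, viewer, monitor
import cv2,pickle
s=monitor.state();f=viewer.grab_frame("wrist");pickle.dump((s,f),open("w1.pkl","wb"));cv2.imwrite("pics/w1.png",f["image"]);print(s["ee_pos"],s["ee_rot"],s["joint_pos"])
E
```

```text
time: 0.65
ee_pos: [0.2993, -0.4132, 0.2707]
ee_rot: [-3.141, -0.0, 0.246]
contact_force: [0.2, -0.4, 0.1]
finger_gap: 0.0938
gripper_force: 0.0
time: 1.15
ee_pos: [0.4757, -0.2528, 0.3008]
ee_rot: [3.141, -0.0, 0.247]
contact_force: [-0.6, -0.1, -0.2]
finger_gap: 0.094
gripper_force: 0.0
time: 1.65
ee_pos: [0.4744, -0.254, 0.3001]
ee_rot: [-3.141, 0.0, 0.953]
contact_force: [-0.8, -0.2, 0.3]
finger_gap: 0.094
gripper_force: 0.0
time: 2.15
ee_pos: [0.4743, -0.2542, 0.3002]
ee_rot: [-3.141, -0.0, 1.447]
contact_force: [-0.0, -0.2, -1.2]
finger_gap: 0.0937
gripper_force: 0.0
[ 0.47432424 -0.25419035  0.30015798] [-3.14101254e+00 -2.47421076e-04  1.44656327e+00] [-6.21233991e-01  1.84280514e-01  1.42449404e+00 -5.91474027e-05
  1.53344599e+00 -4.96998784e-01]
```

View pics/w1.png

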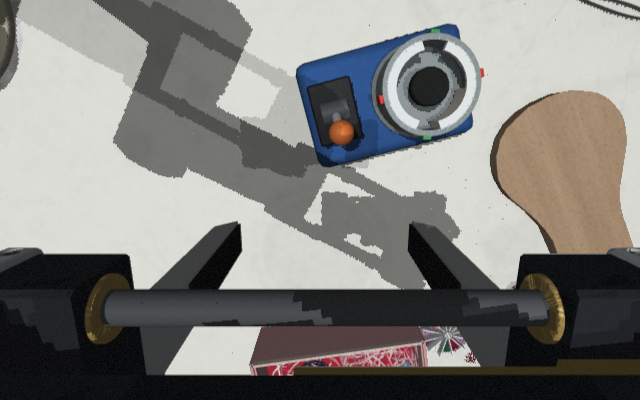

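The wrist view shows the drum mouth at ≈(431,84). Its red tabs are at (482,72) and (381,100), its green tabs at (435,30) and (427,137), and the ball at (341,132). I'll shift the tool and take a second view for heights.

```bash
python3 nudge.py '[[0,0,0,0.03,-0.04,0,0.094],[0,0,0,0.03,-0.04,0,0.094],[0,0,0,0.02,-0.025,0,0.094],[0,0,0,0,0,0,0.094],[0,0,0,0,0,0,0.094]]'
cat > m.py <<'E'
import pickle,sys;from h import *
np.set_printoptions(precision=4,suppress=True)
def tabs(s,f):
    im=f["image"];red=cv2.bitwise_or
    hsv=cv2.cvtColor(im,cv2.COLOR_BGR2HSV);o={}
    for c,rs in {"r":[((0,170,90),(4,255,255)),((172,150,90),(180,255,255))],"g":[((45,100,60),(85,255,255))],"o":[((6,170,100),(15,255,255))]}.items():
        m=sum(cv2.inRange(hsv,np.array(a),np.array(b)) for a,b in rs).astype(np.uint8);m[230:]=0
        n,l,st,ce=cv2.connectedComponentsWithStats(m);o[c]=[(ce[i],int(st[i][4])) for i in range(1,n) if st[i][4]>12]
    return o
E
python3 - <<'E'
from plant import ctrl, viewer, monitor
from m import *
s=monitor.state();f=viewer.grab_frame("wrist");pickle.dump((s,f),open("w2.pkl","wb"));cv2.imwrite("pics/w2.png",f["image"]);print(s["ee_pos"],s["ee_rot"])
for n in("w1","w2"):print(tabs(*pickle.load(open(n+".pkl","rb"))))
E
```

```text
time: 2.7
ee_pos: [0.3803, -0.162, 0.301]
ee_rot: [3.14, 0.001, 1.446]
contact_force: [0.9, -0.9, -0.5]
finger_gap: 0.094
gripper_force: 0.0
[ 0.3803 -0.162   0.301 ] [3.1397 0.0012 1.4465]
{'r': [(array([481.6667,  72.2667]), 15), (array([380.5333,  99.2667]), 30)], 'g': [(array([434.6552,  30.0345]), 29), (array([426.1429, 137.8571]), 28)], 'o': [(array([340.8196, 131.9566]), 438)]}
{'r': [(array([473.7333, 175.3333]), 30)], 'g': [(array([528.3889, 113.5278]), 36), (array([514.4737, 209.6316]), 19)], 'o': [(array([439.9641, 209.2874]), 167)]}
```

Run:
```python
from m import *
a=pickle.load(open("w1.pkl","rb"));b=pickle.load(open("w2.pkl","rb"))
A,B=tabs(*a),tabs(*b)
T=lambda p,q:tri([ray(a[1],p,a[0]),ray(b[1],q,b[0])])
print("red-",T(A['r'][1][0],B['r'][0][0]));print("g+",T(A['g'][0][0],B['g'][0][0]));print("g-",T(A['g'][1][0],B['g'][1][0]));print("ball",T(A['o'][0][0],B['o'][0][0]))
P={k:plane(a[1],p,z,a[0]) for k,p,z in(("r+",A['r'][0][0],.105),("r-",A['r'][1][0],.105),("g+",A['g'][0][0],.105),("g-",A['g'][1][0],.105),("o",A['o'][0][0],.116))}
print(P);rc=(P['r+']+P['r-'])/2;gc=(P['g+']+P['g-'])/2;print(rc,gc)
for u,v in(("r+","r-"),("g+","g-")):
    w=P[u]-P[v];print(u,np.degrees(np.arctan2(w[1],w[0])),np.linalg.norm(w))
```

```text
red- [ 0.542  -0.1778  0.1086]
g+ [ 0.6003 -0.1192  0.1084]
g- [ 0.5869 -0.2229  0.107 ]
ball [ 0.4969 -0.2046  0.1305]
{'r+': array([ 0.6471, -0.1641,  0.105 ]), 'r-': array([ 0.5425, -0.1778,  0.105 ]), 'g+': array([ 0.6015, -0.1184,  0.105 ]), 'g-': array([ 0.5873, -0.2233,  0.105 ]), 'o': array([ 0.4973, -0.2054,  0.116 ])}
[ 0.5948 -0.171   0.105 ] [ 0.5944 -0.1709  0.105 ]
r+ 7.475960585897849 0.10555272049589916
g+ 82.30415830612849 0.10575914917573978
```

```bash
python3 nudge.py '[[0,0,0,0.025,0.004,0.004,0.094],[0,0,0,0.045,0.006,0.006,0.094],[0,0,0,0.045,0.006,0.006,0.094],[0,0,0,0.045,0.006,0.006,0.094],[0,0,0,0.045,0.006,0.006,0.094]]'
python3 nudge.py '[[0,0,0,0.045,0.006,0.006,0.094],[0,0,0,0.045,0.006,0.006,0.094],[0,0,0,0.045,0.006,0.006,0.094],[0,0,0,0.004,0.001,0.004,0.094],[0,0,-0.125,0,0,0,0.094]]'
python3 nudge.py '[[0,0,-0.15,0,0,0,0.094],[0,0,-0.15,0,0,0,0.094],[0,0,-0.15,0,0,0,0.094],[0,0,-0.15,0,0,0,0.094],[0,0,-0.15,0,0,0,0.094]]'
python3 nudge.py '[[0,0,0,0,0,0,0.094],[0,0,0,0,0,0,0.094]]'
python3 - <<'E'
from plant import ctrl, viewer, monitor
from m import *
s=monitor.state();f=viewer.grab_frame("wrist");pickle.dump((s,f),open("w3.pkl","wb"));cv2.imwrite("pics/w3.png",f["image"]);print(s["ee_pos"],s["ee_rot"])
E
```

```text
time: 3.25
ee_pos: [0.4353, 0.0392, 0.2719]
ee_rot: [3.141, 0.0, 1.445]
contact_force: [0.1, -0.9, -0.6]
finger_gap: 0.0941
gripper_force: 0.0
time: 3.75
ee_pos: [0.4706, 0.1747, 0.2487]
ee_rot: [-3.139, 0.001, 1.577]
contact_force: [0.6, 0.1, -0.1]
finger_gap: 0.094
gripper_force: 0.0
time: 4.25
ee_pos: [0.4706, 0.1726, 0.2498]
ee_rot: [-3.141, 0.0, 2.326]
contact_force: [0.9, -0.6, 0.3]
finger_gap: 0.0938
gripper_force: 0.0
time: 4.45
ee_pos: [0.4702, 0.173, 0.2501]
ee_rot: [-3.141, 0.0, 2.318]
contact_force: [0.1, 0.2, -0.5]
finger_gap: 0.0941
gripper_force: 0.0
[0.4702 0.173  0.2501] [-3.141   0.0001  2.3175]
```

View pics/w3.png

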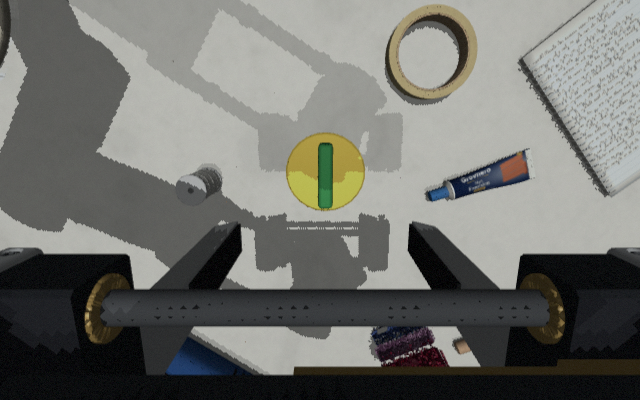

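The lid lies between the fingers, its bar upright in the picture at ≈(325,175). I'll measure its centre, yaw and height.

```bash
cat >> m.py <<'E'
def lid(s,f,zt=.057,zd=.026,roi=(240,90,410,235)):
    m,_=blobs(f["image"],(45,90,30),(85,255,255),30,roi);k=cv2.findContours(m,0,1)[0];c=max(k,key=cv2.contourArea)
    r=cv2.minAreaRect(c);bx=cv2.boxPoints(r)
    e=max([((bx[i]+bx[i-1])/2-(bx[i-2]+bx[i-3])/2 for i in(0,))][0:0] or [0]) if 0 else None
    i=0 if np.linalg.norm(bx[0]-bx[1])<np.linalg.norm(bx[1]-bx[2]) else 1
    E=[(bx[i]+bx[i+1])/2,(bx[(i+2)%4]+bx[(i+3)%4])/2]
    p,q=[plane(f,u,zt,s) for u in E]
    y,_=blobs(f["image"],(20,90,40),(88,255,255),30,roi);el=cv2.fitEllipse(cv2.convexHull(max(cv2.findContours(y,0,1)[0],key=cv2.contourArea)))
    return r,np.degrees(np.arctan2(*(p-q)[1::-1])),np.linalg.norm(p-q),(p+q)/2,el,plane(f,el[0],zd,s)
E
python3 - <<'E'
from m import *
s,f=pickle.load(open("w3.pkl","rb"));s0,d=pickle.load(open("f0.pkl","rb"))
L=lid(s,f);print(*L,sep="\n");print("disc c tri",tri([ray(f,L[4][0],s),ray(d["top"],(289.15,227.27))]))
print("bar tri side",tri([ray(f,L[0][0],s),ray(d["side"],(344.6,229.4)),ray(d["top"],(288.05,225.29))]))
o,_=cam(f,s);print("disc diam px->h", o[2]-.094*f["intrinsics"][0,0]/np.mean(L[4][1]))
E
```

```text
((325.0, 175.0), (64.0, 14.0), 90.0)
132.85669563892154
0.07042371656601445
[0.4683 0.1765 0.057 ]
((324.9920654296875, 171.22378540039062), (77.96121978759766, 78.83888244628906), 86.85873413085938)
[0.4683 0.1765 0.026 ]
disc c tri [0.4701 0.1749 0.0133]
bar tri side [0.4689 0.1758 0.0431]
disc diam px->h 0.014539288311032628
```

```bash
python3 nudge.py '[[0,0,0,0.0035,0.001,0.025,0.094],[0,0,0,0,0,0.045,0.094],[0,0,0,0,0,0.045,0.094],[0,0,0,0,0,0.045,0.094],[0,0,0,0,0,0.03,0.06]]' 40
python3 nudge.py '[[0,0,0,0,0,0.013,0.04],[0,0,0,0,0,0.005,0.03],[0,0,0,0,0,0,0.02],[0,0,0,0,0,0,0.0],[0,0,0,0,0,0,0.0]]' 50
python3 nudge.py '[[0,0,0,0,0,0,0],[0,0,0,0,0,0,0],[0,0,0,0,0,0,0],[0,0,0,0,0,0,0]]' 50
```

```text
time: 5.0
ee_pos: [0.4663, 0.1762, 0.0577]
ee_rot: [-3.139, -0.001, 2.319]
contact_force: [-1.0, -0.2, -0.2]
finger_gap: 0.0891
gripper_force: 0.0
time: 5.5
ee_pos: [0.4688, 0.177, 0.0435]
ee_rot: [3.14, 0.001, 2.321]
contact_force: [-0.7, 0.9, 0.4]
finger_gap: 0.0495
gripper_force: 0.0
time: 5.9
ee_pos: [0.4678, 0.1768, 0.0426]
ee_rot: [3.141, 0.0, 2.322]
contact_force: [0.1, 0.2, -0.3]
finger_gap: 0.0174
gripper_force: 0.0
```

```bash
python3 nudge.py '[[0,0,0,0,0,0,0],[0,0,0,0,0,0,0],[0,0,0,0,0,0,0],[0,0,0,0,0,0,0]]' 50
python3 nudge.py '[[0,0,0,0,0,-0.02,0],[0,0,0,0,0,-0.04,0],[0,0,0,0,0,-0.045,0],[0,0,0,0,0,-0.045,0],[0,0,0,0,0,-0.03,0]]'
python3 nudge.py '[[0,0,0.12,0,0,-0.01,0],[0,0,0.15,0,0,0,0],[0,0,0.15,0,0,0,0],[0,0,0.15,0,0,0,0],[0,0,0.15,0,0,0,0]]'
python3 nudge.py '[[0,0,0.152,0,0,0,0],[0,0,0,0,0,0,0],[0,0,0,0,0,0,0]]'
python3 - <<'E'
from plant import ctrl, viewer, monitor
from m import *
s=monitor.state();f=viewer.grab_frame("wrist");pickle.dump((s,f),open("w4.pkl","wb"));cv2.imwrite("pics/w4.png",f["image"]);print(s["ee_pos"],s["ee_rot"],s["finger_gap"],s["gripper_force"])
t,n=[.5945,-.1715],s["ee_rot"][2];d=np.array(t)-s["ee_pos"][:2];c,q=np.cos(n),np.sin(n);print("tool dx dy",d@[c,q],d@[q,-c])
z=s["ee_pos"][2];print(*lid(s,f,zt=z+.0145,zd=z-.0165),sep="\n")
E
```

```text
time: 6.3
ee_pos: [0.4677, 0.1768, 0.0425]
ee_rot: [-3.142, 0.0, 2.322]
contact_force: [-1.1, -0.7, 2.5]
finger_gap: 0.0153
gripper_force: 50.0
time: 6.8
ee_pos: [0.4685, 0.1771, 0.2253]
ee_rot: [3.139, 0.002, 2.322]
contact_force: [0.1, -0.2, -1.5]
finger_gap: 0.0158
gripper_force: 50.0
time: 7.3
ee_pos: [0.4674, 0.1768, 0.2319]
ee_rot: [-3.141, 0.0, 1.596]
contact_force: [-0.6, -0.7, -1.5]
finger_gap: 0.0154
gripper_force: 50.0
time: 7.6
ee_pos: [0.4675, 0.1768, 0.232]
ee_rot: [-3.141, 0.0, 1.455]
contact_force: [-1.2, 0.5, -0.8]
finger_gap: 0.0156
gripper_force: 50.0
[0.4675 0.1768 0.232 ] [-3.1408  0.0004  1.4549] 0.015556285483419804 49.99076843261719
tool dx dy -0.3312740984219191 0.16642316599403284
((324.5, 206.5), (55.0, 33.0), 90.0)
83.41242506464756
0.026905584101018287
[0.4705 0.2015 0.2465]
((324.5275573730469, 231.84014892578125), (150.32725524902344, 159.3112030029297), 90.69277954101562)
[0.4678 0.1784 0.2155]
```

View pics/w4.png

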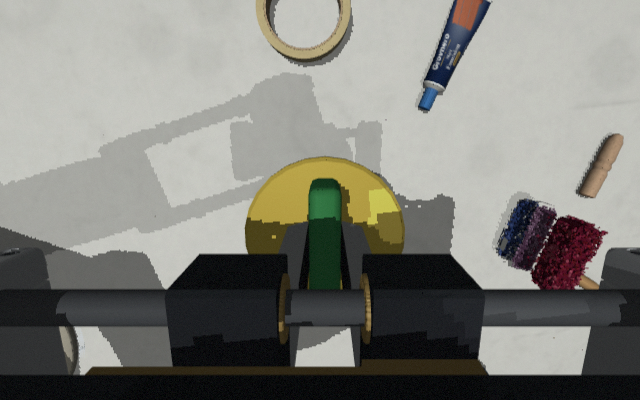

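Lid held, bar along the tool's x axis; the disc's edges are at columns 245 and 403 with its top at row 156, so it is centred at column 324.5. I'll carry it over the drum.

```bash
python3 nudge.py '[[0,0,0,-0.0165,0.0085,0,0],[0,0,0,-0.04,0.02,0,0],[0,0,0,-0.042,0.021,0,0],[0,0,0,-0.042,0.021,0,0],[0,0,0,-0.042,0.021,0,0]]'
python3 nudge.py '[[0,0,0,-0.042,0.021,0,0],[0,0,0,-0.042,0.021,0,0],[0,0,0,-0.04,0.021,0,0],[0,0,0,-0.024,0.012,0,0],[0,0,0.017,0,0,0.012,0]]'
python3 nudge.py '[[0,0,0,0,0,0.02,0],[0,0,0,0,0,0.015,0],[0,0,0,0,0,0,0],[0,0,0,0,0,0,0]]'
python3 - <<'E'
from plant import ctrl, viewer, monitor
from m import *
s=monitor.state();f=viewer.grab_frame("wrist");pickle.dump((s,f),open("w5.pkl","wb"));cv2.imwrite("pics/w5.png",f["image"]);print(s["ee_pos"],s["ee_rot"],s["finger_gap"],s["gripper_force"])
t,n=[.5945,-.1715],s["ee_rot"][2];d=np.array(t)-s["ee_pos"][:2];c,q=np.cos(n),np.sin(n);print("tool dx dy",d@[c,q],d@[q,-c])
T=tabs(s,f);print({k:[(p,a,plane(f,p,.1075,s)) for p,a in T[k]] for k in T})
E
```

```text
time: 8.15
ee_pos: [0.5373, -0.0168, 0.2325]
ee_rot: [3.141, -0.0, 1.454]
contact_force: [0.5, 0.2, -1.5]
finger_gap: 0.0159
gripper_force: 50.0
time: 8.65
ee_pos: [0.596, -0.1757, 0.2208]
ee_rot: [3.138, 0.003, 1.432]
contact_force: [0.4, 0.3, -2.3]
finger_gap: 0.0157
gripper_force: 50.0
time: 9.05
ee_pos: [0.5935, -0.1702, 0.1853]
ee_rot: [-3.141, -0.0, 1.436]
contact_force: [0.1, 0.7, 0.0]
finger_gap: 0.0155
gripper_force: 50.0
[ 0.5935 -0.1702  0.1853] [-3.1407 -0.0005  1.4361] 0.015546861039409462 49.99074876308441
tool dx dy -0.0011089653580560522 0.001138677274322291
{'r': [(array([392.5135, 188.3243]), 37, array([ 0.6458, -0.1627,  0.1075]))], 'g': [(array([325.3239, 138.5211]), 71, array([ 0.601 , -0.1196,  0.1075])), (array([324.3446, 204.3075]), 1483, array([ 0.5937, -0.1681,  0.1075]))], 'o': []}
```

View pics/w5.png

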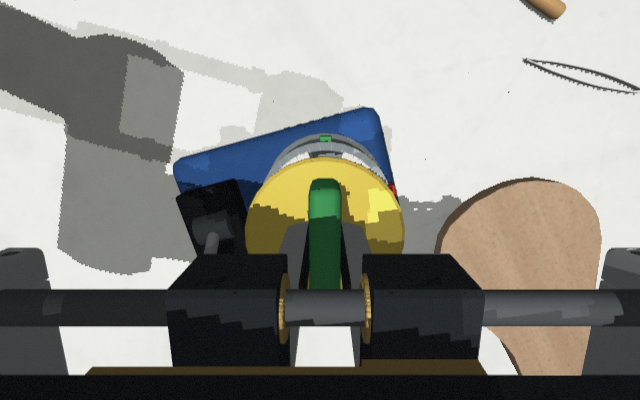

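The green tab is at (325,138), in line with the bar at column 324.5, and a red tab shows at (392,188). That puts the axis within 1.5 mm of the planned one. I'll correct by 1 mm and lower, watching the force.

```bash
python3 nudge.py '[[0,0,0,0,0.001,0.012,0],[0,0,0,0,0,0.012,0],[0,0,0,0,0,0.008,0],[0,0,0,0,0,0,0],[0,0,0,0,0,0,0]]'
python3 nudge.py '[[0,0,0,0,0,0.003,0],[0,0,0,0,0,0.002,0],[0,0,0,0,0,0.002,0],[0,0,0,0,0,0,0]]'
python3 nudge.py '[[0,0,0,0,0,0.002,0],[0,0,0,0,0,0.002,0],[0,0,0,0,0,0,0]]'
```

```text
time: 9.6
ee_pos: [0.5947, -0.1712, 0.1531]
ee_rot: [-3.141, -0.0, 1.435]
contact_force: [0.4, 0.2, -0.5]
finger_gap: 0.0156
gripper_force: 50.0
time: 10.0
ee_pos: [0.595, -0.1713, 0.1465]
ee_rot: [3.141, 0.0, 1.435]
contact_force: [0.2, -0.1, 0.8]
finger_gap: 0.0156
gripper_force: 50.0
time: 10.3
ee_pos: [0.595, -0.1713, 0.1426]
ee_rot: [3.141, 0.0, 1.435]
contact_force: [0.5, -0.2, 1.4]
finger_gap: 0.0157
gripper_force: 50.0
```

The lid origin is at about 100 mm and only the spring pushes back, so the lugs are in the slots. Press down.

```bash
python3 nudge.py '[[0,0,0,0,0,0.002,0],[0,0,0,0,0,0.002,0],[0,0,0,0,0,0.002,0],[0,0,0,0,0,0,0]]'
python3 nudge.py '[[0,0,0,0,0,0.002,0],[0,0,0,0,0,0.0015,0],[0,0,0,0,0,0,0],[0,0,0,0,0,0,0]]'
```

```text
time: 10.7
ee_pos: [0.595, -0.1713, 0.1366]
ee_rot: [3.141, 0.0, 1.435]
contact_force: [-0.3, 1.1, 5.1]
finger_gap: 0.0158
gripper_force: 50.0
time: 11.1
ee_pos: [0.5951, -0.1713, 0.1336]
ee_rot: [3.141, 0.0, 1.435]
contact_force: [-0.7, 0.2, 5.2]
finger_gap: 0.0153
gripper_force: 50.0
```

```bash
python3 nudge.py '[[0,0,0.05,0,0,0,0],[0,0,0.1,0,0,0,0],[0,0,0.1,0,0,0,0],[0,0,0.1,0,0,0,0],[0,0,0.1,0,0,0,0]]'
python3 nudge.py '[[0,0,0.1,0,0,0,0],[0,0,0.1,0,0,0,0],[0,0,0.1,0,0,0,0],[0,0,0.1,0,0,0,0],[0,0,0.1,0,0,0,0]]'
python3 nudge.py '[[0,0,0.1,0,0,0,0],[0,0,0.1,0,0,0,0],[0,0,0.08,0,0,0,0],[0,0,0.04,0,0,0,0],[0,0,0,0,0,0,0]]'
python3 -c '
from plant import ctrl, viewer, monitor
s=monitor.state();print(s["wrist_torque"],s["ee_rot"],s["joint_pos"])'
```

```text
time: 11.6
ee_pos: [0.5955, -0.1717, 0.1339]
ee_rot: [3.139, -0.0, 0.981]
contact_force: [0.1, 0.4, 5.7]
finger_gap: 0.0155
gripper_force: 50.0
time: 12.1
ee_pos: [0.5955, -0.1719, 0.1339]
ee_rot: [3.139, -0.001, 0.481]
contact_force: [-0.3, -0.2, 5.6]
finger_gap: 0.0156
gripper_force: 50.0
time: 12.6
ee_pos: [0.5956, -0.1719, 0.1339]
ee_rot: [3.14, -0.002, 0.164]
contact_force: [0.3, -0.3, 6.5]
finger_gap: 0.0159
gripper_force: 50.0
[-0.04368932  0.0259916  -0.06351578] [ 3.13968735e+00 -1.76710933e-03  1.64185761e-01] [-3.92809052e-01  3.94797973e-01  1.53584813e+00 -7.30590883e-04
  1.20843942e+00  1.01406132e+00]
```

```bash
python3 nudge.py '[[0,0,0.03,0,0,0,0],[0,0,0.03,0,0,0,0],[0,0,0,0,0,0,0],[0,0,0,0,0,0,0]]'
python3 -c '
from plant import ctrl, viewer, monitor
s=monitor.state();print(s["wrist_torque"],s["ee_rot"])'
python3 nudge.py '[[0,0,0.02,0,0,0,0],[0,0,0.02,0,0,0,0],[0,0,0,0,0,0,0],[0,0,0,0,0,0,0]]'
python3 -c '
from plant import ctrl, viewer, monitor
s=monitor.state();print(s["wrist_torque"],s["ee_rot"])'
```

```text
time: 13.0
ee_pos: [0.5955, -0.1719, 0.1339]
ee_rot: [3.14, -0.002, 0.105]
contact_force: [-0.5, -0.7, 6.3]
finger_gap: 0.0156
gripper_force: 50.0
[-0.08934606  0.07975734  0.03703437] [ 3.13982395e+00 -1.77266550e-03  1.04855070e-01]
time: 13.4
ee_pos: [0.5955, -0.1719, 0.1339]
ee_rot: [3.14, -0.002, 0.065]
contact_force: [-0.4, 0.3, 5.8]
finger_gap: 0.0156
gripper_force: 50.0
[-0.07484666  0.11780462  0.00233953] [ 3.13986224e+00 -1.90282893e-03  6.48977943e-02]
```

```bash
python3 nudge.py '[[0,0,-0.03,0,0,0,0],[0,0,-0.032,0,0,0,0],[0,0,0,0,0,-0.002,0],[0,0,0,0,0,-0.002,0],[0,0,0,0,0,-0.001,0]]'
python3 nudge.py '[[0,0,0,0,0,0,0],[0,0,0,0,0,0,0]]'
python3 -c '
from plant import ctrl, viewer, monitor
s=monitor.state();print(s["wrist_torque"],s["ee_rot"])'
```

```text
time: 13.9
ee_pos: [0.5955, -0.1717, 0.1386]
ee_rot: [3.14, -0.002, 0.127]
contact_force: [1.6, -1.2, 4.2]
finger_gap: 0.0157
gripper_force: 50.0
time: 14.1
ee_pos: [0.5955, -0.1717, 0.1381]
ee_rot: [3.14, -0.001, 0.127]
contact_force: [1.7, -1.3, 3.3]
finger_gap: 0.0156
gripper_force: 50.0
[-0.18972101 -0.3058566  -0.01696157] [ 3.14040846e+00 -1.44143153e-03  1.26856532e-01]
```

```bash
python3 nudge.py '[[0,0,0,0,0,-0.0015,0],[0,0,0,0,0,0,0],[0,0,0,0,0,0,0.05],[0,0,0,0,0,0,0.05],[0,0,0,0,0,0,0.05]]'
python3 nudge.py '[[0,0,0,0,0,0,0.06],[0,0,0,0,0,0,0.06],[0,0,0,0,0,0,0.06]]'
python3 nudge.py '[[0,0,0,0,0,-0.02,0.06],[0,0,0,0,0,-0.045,0.06],[0,0,0,0,0,-0.045,0.06],[0,0,0,0,0,-0.04,0.06],[0,0,0,0,0,0,0.06]]'
python3 - <<'E'
from plant import ctrl, viewer, monitor
from m import *
s=monitor.state();f=viewer.grab_frame("wrist");g=viewer.grab_frame("side");pickle.dump((s,f,g),open("w6.pkl","wb"));print(s["ee_pos"],s["ee_rot"],s["finger_gap"])
c=np.zeros((400,800,3),np.uint8);c[:,:500]=f["image"][:,70:570];c[:200,500:]=cv2.resize(g["image"][130:200,250:355],(300,200));cv2.imwrite("pics/w6.png",c)
print(*lid(s,f,zt=.154,zd=.123),sep="\n")
E
```

```text
time: 14.6
ee_pos: [0.5936, -0.1706, 0.1385]
ee_rot: [-3.14, 0.003, 0.127]
contact_force: [-0.2, 0.1, -0.2]
finger_gap: 0.0363
gripper_force: 0.0
time: 14.9
ee_pos: [0.5946, -0.1711, 0.1393]
ee_rot: [-3.141, 0.0, 0.127]
contact_force: [-0.5, 0.1, -0.2]
finger_gap: 0.0585
gripper_force: 0.0
time: 15.4
ee_pos: [0.5976, -0.1723, 0.2964]
ee_rot: [3.135, -0.011, 0.127]
contact_force: [-0.3, -0.5, 0.8]
finger_gap: 0.06
gripper_force: 0.0
[ 0.5976 -0.1723  0.2964] [ 3.1352 -0.0112  0.1269] 0.05999205868877068
((322.5, 192.0), (74.0, 15.0), 90.0)
7.244206183029919
0.07151013838813651
[ 0.595  -0.1713  0.154 ]
((323.22479248046875, 187.0069580078125), (87.30265045166016, 92.10761260986328), 97.81770324707031)
[ 0.5947 -0.1721  0.123 ]
```

View pics/w6.png

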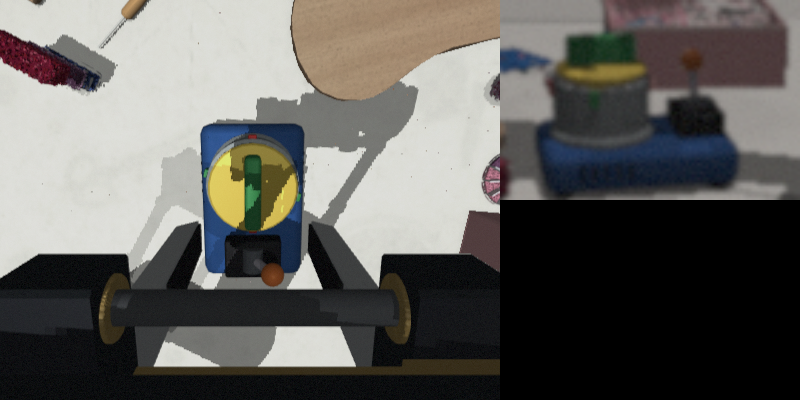

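The lid sits level in the collar, bar at picture (252,192), in line with the housing (7.2° against the tumbler's 7.4°) and centred to about 1 mm. The ball is at (272,273), still leaning to -y. Next I close the fingers, go to the -y side of the lever and come down beside the ball.

```bash
python3 nudge.py '[[0,0,0,-0.02,0.014,0,0],[0,0,0,-0.04,0.028,0,0],[0,0,0,-0.04,0.028,0,0],[0,0,0,0,0,0.02,0],[0,0,0,0,0,0.04,0]]' 20
python3 nudge.py '[[0,0,0,0,0,0.04,0],[0,0,0,0,0,0,0],[0,0,0,0,0,0,0],[0,0,0,0,0,0,0],[0,0,0,0,0,0,0]]'
python3 - <<'E'
from plant import ctrl, viewer, monitor
from m import *
s=monitor.state();f=viewer.grab_frame("wrist");cv2.imwrite("pics/w7.png",f["image"]);print(s["ee_pos"],s["ee_rot"],s["finger_gap"])
v=s["ee_pos"][:2]-np.array([.5947,-.1715]);a=np.radians(7.4);print("in tumbler frame",v@[np.cos(a),np.sin(a)],v@[-np.sin(a),np.cos(a)])
print(tabs(s,f)["o"])
E
```

```text
time: 16.0
ee_pos: [0.5042, -0.2551, 0.2299]
ee_rot: [3.139, -0.003, 0.124]
contact_force: [-0.5, -0.1, 0.4]
finger_gap: 0.0233
gripper_force: 0.0
time: 16.5
ee_pos: [0.5057, -0.254, 0.1914]
ee_rot: [3.139, -0.003, 0.127]
contact_force: [0.8, -0.3, 0.3]
finger_gap: 0.0006
gripper_force: 0.0
[ 0.5057 -0.254   0.1914] [ 3.139  -0.0029  0.1271] 0.0005837824534746881
in tumbler frame -0.09886012115500752 -0.07030484234909593
[(array([630.3125,  63.8125]), 48), (array([251.3943, 211.6237]), 388)]
```

View pics/w7.png

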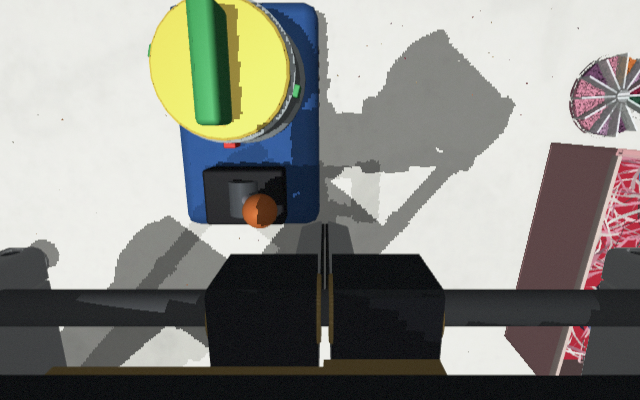

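The ball is at (251,212) and the closed fingers at column ≈325, clear on its -y side. Lower and push.

```bash
python3 nudge.py '[[0,0,0,0,0,0.03,0],[0,0,0,0,0,0.03,0],[0,0,0,0,0,0.015,0],[0,0,0,0,0,0,0]]'
python3 nudge.py '[[0,0,0,0,-0.01,0,0],[0,0,0,0,-0.012,0,0],[0,0,0,0,-0.012,0,0],[0,0,0,0,-0.012,0,0],[0,0,0,0,-0.01,0,0]]'
python3 nudge.py '[[0,0,0,0,-0.006,0,0],[0,0,0,0,-0.005,0,0],[0,0,0,0,0,0,0]]'
```

```text
time: 16.95
ee_pos: [0.5036, -0.2526, 0.1133]
ee_rot: [-3.14, 0.002, 0.127]
contact_force: [-0.5, 0.5, -0.4]
finger_gap: 0.0004
gripper_force: 0.0
time: 17.45
ee_pos: [0.4976, -0.1965, 0.1153]
ee_rot: [3.141, -0.001, 0.127]
contact_force: [-0.3, -1.5, 1.5]
finger_gap: 0.0007
gripper_force: 0.8
time: 17.75
ee_pos: [0.4955, -0.1858, 0.1142]
ee_rot: [-3.141, 0.001, 0.127]
contact_force: [-0.2, -0.2, -0.3]
finger_gap: 0.0005
gripper_force: 0.0
```

```bash
python3 nudge.py '[[0,0,0,0,-0.003,0,0],[0,0,0,0,0,0,0],[0,0,0,0,0,0,0]]'
python3 nudge.py '[[0,0,0,0,0.025,0,0],[0,0,0,0,0.04,0,0],[0,0,0,0,0.02,-0.02,0],[0,0,0,0,0,-0.045,0],[0,0,0,0,0,-0.045,0]]'
python3 nudge.py '[[0,0,0,0,0,-0.045,0],[0,0,0,0,0,-0.02,0],[0,0,0,0,0,0,0],[0,0,0,0,0,0,0]]'
python3 - <<'E'
from plant import ctrl, viewer, monitor
from m import *
s=monitor.state();f=viewer.grab_frame("wrist");pickle.dump((s,f),open("w8.pkl","wb"));cv2.imwrite("pics/w8.png",f["image"])
g=viewer.grab_frame("top");print(blobs(g["image"],(3,170,120),(14,255,255),5,(380,150,470,250))[1])
for p,a in tabs(s,f)["o"]:
    v=plane(f,p,.116,s)[:2]-np.array([.5947,-.1715]);a=np.radians(7.4);print(p,"in tumbler frame",v@[np.cos(a),np.sin(a)],v@[-np.sin(a),np.cos(a)])
for c,p in(("tape",(226,225)),("bead",(331,147)),("spool",(330,265))):
    x,y=p;d=pickle.load(open("f0.pkl","rb"))[1]["top"]["image"];print(c,cv2.absdiff(d,g["image"])[y-22:y+22,x-22:x+22].mean())
E
```

```text
time: 18.05
ee_pos: [0.4955, -0.1855, 0.1142]
ee_rot: [3.139, 0.001, 0.127]
contact_force: [-0.3, -5.6, -0.9]
finger_gap: 0.0001
gripper_force: 2.6
time: 18.55
ee_pos: [0.5054, -0.2678, 0.2242]
ee_rot: [-3.137, 0.003, 0.125]
contact_force: [0.5, -0.1, 0.2]
finger_gap: 0.0004
gripper_force: 0.0
time: 18.95
ee_pos: [0.5058, -0.2675, 0.2884]
ee_rot: [-3.14, 0.001, 0.127]
contact_force: [-0.2, -0.2, -0.7]
finger_gap: 0.0001
gripper_force: 0.0
[(array([422. , 221.3]), [419, 219, 7, 6, 34])]
[553.0667  74.0444] in tumbler frame 0.004721984357550023 -0.3017418860784272
[218.9208 183.7995] in tumbler frame -0.1017889542601953 0.02582252606941643
tape 11.617079889807162
bead 10.181301652892563
spool 12.105888429752065
```

View pics/w8.png

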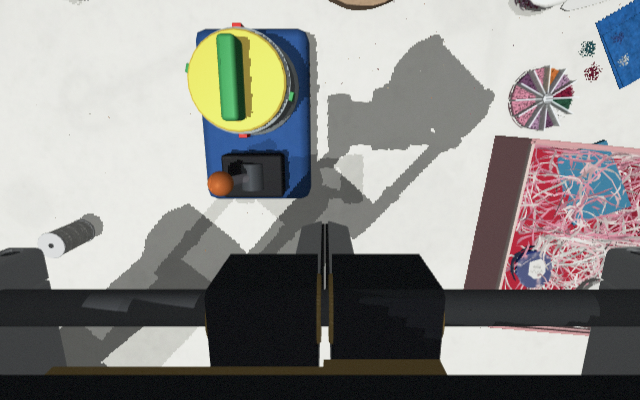

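The ball is now at (219,184), i.e. y = +26 mm in the tumbler's frame, so the switch is fully on, and the lid is unchanged. One last check of the lid's height from two views before handing in.

Run:
```python
from plant import ctrl, viewer, monitor
from m import *
s6,f6,_=pickle.load(open("w6.pkl","rb"));s8,f8=pickle.load(open("w8.pkl","rb"))
a=lid(s6,f6,.154,.123);b=lid(s8,f8,.154,.123,(160,20,310,145))
print(a[0],b[0],b[1],b[2],b[3],b[5])
print("bar top tri",tri([ray(f6,a[0][0],s6),ray(f8,b[0][0],s8)]))
```

```text
((322.5, 192.0), (74.0, 15.0), 90.0) ((230.81417846679688, 76.71239471435547), (86.80730438232422, 24.545515060424805), 86.18592071533203) 7.674223746773364 0.07006677470351233 [ 0.5929 -0.1752  0.154 ] [ 0.5942 -0.1717  0.123 ]
bar top tri [ 0.5942 -0.1718  0.144 ]
```

The disc centres in the two views agree to 0.6 mm at the locked height, so the lid is locked. I'm handing in.

```bash
python3 -c '
from plant import ctrl, viewer, monitor
print(ctrl.job_done())'
```

```text
the job is handed in; nothing more can be done
None
```

The lid is on and locked in the collar, the switch lever is fully over to the on side, and the job is handed in at about 19 s, but the hand-in returned no verdict; the lid's locked height was confirmed only to about 2 mm, and the arm stayed clear of the tape, bead box and spool, though their positions were not re-measured.

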